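# Clamp a pump housing with a fold-away crank

## Task

Swing the fold-away handle of the clamping fixture's crank out until it stands upright, crank clockwise (seen from above) until the jaw holds the pump housing firmly against the fixed stop (you feel the resistance of the freely running crank nearly double; do not force it further), then fold the handle back flat along the crank arm and let go. Leave the pump clamped and the other things on the bench alone.

Things in the scene. Friction and masses are not known exactly. Their poses are not given: they have to be found in the camera images.
- fixture: light-blue clamping fixture bolted to the bench: bed 100 mm wide (x), 335 mm long (y -60 to +275 mm), 20 mm high; gearbox block 88 x 90 mm, 70 mm high, at its -y end. Origin on the bench below the crank axis; moving jaw, pump and fixed stop follow along +y. The stop is bolted at a different place each time and is not measured.
- crank_axis (a point): point on the vertical crank axis, 112 mm above the bench, level with the handle's fold hinge; does not move. The crank is a dark steel arm 14 mm wide (underside 92 mm, top 100 mm above the bench) reaching 84 mm out from a 36 mm hub. The upright handle stands 75 mm from the axis.
- crank (a joint): crank turn in rad, growing clockwise seen from above, which closes the jaw 3.5 mm per rad; at 0 the arm points along the fixture's +x. 2 to 7.5 rad until the pump is pushed against the stop. Running free it resists with 0.6 N m (8 N at the upright handle), and stays where it is left; felt standing still it is some N less. Then the sprung pad adds 9.8 N at the handle per further rad.
- handle_hinge (a point): fold hinge of the handle, at the outer end of the crank arm, 75 mm from the crank axis and 112 mm above the bench; its axis is level and square to the arm. The hinge cheeks are 19 mm wide.
- handle (a joint): fold angle of the handle in rad: 0 = folded, lying flat along the arm and pointing inwards over the hub; 1.57 = upright against its stop. It stays where it is left (friction 0.08 N m).
- handle_grip (a point): point on the handle's axis, 50 mm from its hinge. Black sleeve, 20 mm diameter, 14 to 74 mm from the hinge, spinning freely on its pin, so it can be held at constant orientation all the way round. Folded: axis 112 mm above the bench, 12 mm above the narrower arm, finger room on both sides down to the gearbox top at 70 mm. Upright: top at 186 mm.
- pad: sprung steel pressure pad on the moving jaw, 66 (x) x 12 (y) x 46 mm high, origin at its centre, +y towards the pump; yields 6 mm at 60 N/mm. Well clamped is 125 to 175 N on the pump: 6 to 8 N more at the handle than running free. Under 75 N (3.5 N more) is too loose, over 300 N (14 N more) crushes the pump.
- pump: loose cast-aluminium pump housing, 60 mm (x) by 80 mm (y, between pad and stop) by 42 mm high, with a round boss and two stub pipes on top (64 mm in all), 0.8 kg, standing on the bed between pad and stop with a few mm of play; origin at the centre of its underside.
- injector: bystander: fuel injector, stepped steel cylinder 120 mm long, 24 mm thick, lying beside the fixture's bed; leave it alone
- spanner: bystander: steel open-ended spanner, 180 mm long, lying flat near the fixture; leave it alone
- driver: bystander: screwdriver with red grip, lying flat; leave it alone
- socket: bystander: plain steel socket, 28 mm across, 32 mm high, standing beside the fixture; leave it alone
- oilcan: bystander: grey can, 56 mm across, 130 mm high, standing upright; leave it alone
- partscup: bystander: small steel bowl, 76 mm across, 50 mm high; leave it alone
- bearing: bystander: steel bearing ring, 52 mm across, 15 mm high, lying flat; leave it alone
Mind the look-alikes: they are no part of the job. What is shaped like the pump but turquoise is not meant.

How it is judged (in metres and radians):
On the way, in this order (a step that is already met when the one before it is completed fails the run):
1. the handle has been swung out upright while the pump is still unclamped (value of joint handle above 1.35 rad and contact force between pad and pump below 5 N), for 0.2 s.
2. the crank has been turned with the handle out until the pump is clamped with over 75 N (contact force between pad and pump above 75 N and value of joint handle above 1.1 rad), for 0.2 s.
3. the handle is folded back flat with the pump still clamped (contact force between pad and pump above 75 N and value of joint handle below 0.15 rad), for 0.2 s.
At the end, for the whole second after the job is handed in: The pump stands flat on the bed (tilt under 0.06 rad), clamped between pad and stop with 75 to 300 N; the handle is folded flat on the arm (under 0.15 rad); crank and pump are at rest (all of step 3 and contact force between pad and pump below 300 N and angle between pump's own z axis and vertical below 0.06 rad and linear speed of pump below 0.01 m/s and velocity of joint crank between -0.1 and 0.1 rad/s); the robot touches nothing.
It fails at once if the pump is squeezed with over 300 N (crank forced) (contact force between pad and pump above 300 N).
It fails at once if the pump is tipped over by more than 0.3 rad (angle between pump's own z axis and vertical above 0.3 rad).
It fails at once if a bystander is shifted by more than 30 mm (distance of any of injector, spanner, driver, socket, oilcan, partscup, bearing from where it was at the start of the episode above 0.03 m).
It also fails if it takes over 72 s, if anything falls off the work surface, if the arm or the gripper's body presses on something with over 40 N, if the wrist force passes 120 N, or if a joint passes its speed limit or range.

## Robot

A 6-joint arm with a two-finger parallel gripper is mounted at the origin on the work surface. World frame = base frame: x ahead of the robot, y to its left, z up, the work surface at z = 0. Lengths are in m, angles in degrees, forces in N, time in s.
With the tool pointing down it reaches from about 0.3 to 0.75 m from the base axis. Payload 8.5 kg.
Tool frame: the origin (TCP) lies between the finger pads; the fingertips stand env.finger_overhang ahead of it and the grasp point (between the pads) lies 2 mm behind it (env.finger_overhang is the distance from the TCP to the fingertips, in m); z points along the fingers, y is the line along which they close (so a half turn about z gives the same grasp; the last joint's range is limited). The gripper opens to 85 mm and grips with 20 to 120 N. Pads are 22 mm wide; open, the fingers measure 114 mm over their backs; the gripper's body (76 mm by 85 mm) begins 54 mm behind the grasp point. The pads swing forward as they close: fully open they stand 13 mm farther back than shut.
Start: joints at [-84.987, 21.807, 74.336, -0, 83.858, -12.336], TCP at [0.164, -0.525, 0.248] pointing down, gripper open.
Joint ranges: [-178.18, 178.18], [-50.72, 133.34], [12.68, 142.11], [-81.47, 261.47], [9.98, 163.14], [-165.26, 165.26]. Speed limits (degrees/s): [136.94, 136.94, 180, 180, 180, 180].

## Interface

Orientations are given as a 3x3 rotation matrix whose columns are the frame's x, y, z axes.
In Python, from rig import env gives the robot as it stands. The module is installed in compiled form; this text tells all that it offers.
- The arm moves only by the tool jog_arm, never from a script. Its arguments are lists of equal length, an entry for each row: "hand": the finger opening in m, from 0 to 0.0854; "travel": the shift along the world's x, y, z in m, a list of three; "yaw": the turn about the world's z in rad. A call has exactly 5 rows; each row shifts and turns the commanded pose from where the row before left it; what a row does not reach is not made up. A row lasts 1/8 s, in which the tool goes at most 62.5 mm and 10.7 degrees, less where a joint would pass 70% of its speed; a pose out of reach is approached as far as the arm can. A call is refused whole if a number of a shift passes 0.0625 or a number of a turn 0.188, either way. A call with a gripper value outside its range is refused whole. The fingers move at their own pace and stop on an object; "grip_force" is the grip in N (left out, the last holds). Time passes only in rows, so rows that do not move let the fingers close, or fill a call up. It gives the time, the measured TCP pose, the force, the opening and the grip force at its end, in the units of the state.
- env.observe(): the state, without advancing time (a new reading comes with each control period).
- env.get_image(name): name is "side" or "top" or "wrist"; returns the picture (420x560x3 uint8, red, green, blue); there is no depth.
- env.calibration(name): a dict with "fx", "fy", "cx", "cy" (pixels), "position" and "rotation" of the camera in the world; the wrist camera has in their place "hand_eye" (4x4, takes a point from camera to tool coordinates, whose origin is the TCP and whose axes are the flange's). Camera axes: x right, y down, z forward; pixel columns grow to the right and rows downward; lengths in m; the calibration is good to about 2 mm. The wrist camera is an equidistant fisheye: a pixel r from the principal point sees the ray r / f radians off the axis. A picture is of the moment at which its call begins: read the wrist's pose just before it. calibration takes no time and is no camera call.
- env.close_job(): hands the job in; it is judged then, once.
The state is a dict: "time_s": time; "q": joint angles; "qvel": joint speeds; "joint_efforts": joint torques, N m; "position": TCP position; "tool_rot": TCP orientation; "ft_force": force on the tool from outside, world axes, zero at the start; "wrist_torque": the same for the moment, N m; "grip_width": finger opening in m; "gripper_force": force on a finger pad.
Only numpy, scipy, OpenCV 4.12 (cv2) and the standard library are available. Lean on these libraries where they do the work, as an engineer would, in place of code of your own. Each camera call takes 0.05 s, during which the arm holds its last target. There are 200 camera calls.

## Working session

There is one attempt and no reset: what is moved stays moved. The work goes in short steps, Python scripts to look and compute and a tool call to move; the robot and the scene stay as the last step left them, time stands still between calls to the robot, and variables do not carry over. Pictures are saved under pics/ and viewed, at most 10 in all, crops included, and the job is handed in when it is done.

Besides the shell and the picture viewer there is one more tool, called after ">>>" as a command line: name --pt "numbers of a row" for each row, then --argument value for the rest. jog_arm: Moves the arm, as the interface text tells. Its arguments: {"type":"object","properties":{"hand":{"type":"array"},"travel":{"type":"array"},"yaw":{"type":"array"},"grip_force":{"type":"number"}},"required":["hand","travel","yaw"]}

```bash
mkdir -p pics
python3 - <<'E'
from rig import env
import cv2,numpy as np
s=env.observe();print(s['time_s'],s['position'],s['tool_rot'],env.finger_overhang,s['grip_width'],s['ft_force'])
for n in("top","side"):
    cv2.imwrite(f"pics/{n}0.png",cv2.resize(env.get_image(n)[:,:,::-1],(800,600)));print(n,env.calibration(n))
print(env.calibration("wrist"))
E
```

```text
0.0 [ 0.16398408 -0.52470751  0.24769844] [[ 9.54495945e-01  2.98223863e-01 -1.34698194e-04]
 [ 2.98223732e-01 -9.54494861e-01  1.47152315e-03]
 [ 3.10274584e-04 -1.44473308e-03 -9.99998908e-01]] 0.017 0.08561137232103266 [-0.68268066  0.57648658  0.49692221]
top {'fx': 423.2237468061652, 'fy': 423.2237468061652, 'cx': 277.3963673011841, 'cy': 207.4808913892331, 'position': array([0.37082296, 0.0502351 , 1.15416054]), 'rotation': array([[ 0.01636104, -0.98513028,  0.1710282 ],
       [-0.99980664, -0.01798509, -0.00795065],
       [ 0.01090838, -0.17086505, -0.98523405]])}
side {'fx': 427.7326550291169, 'fy': 427.7326550291169, 'cx': 278.8807159554815, 'cy': 205.04206451451347, 'position': array([0.51789701, 0.90539813, 0.69893901]), 'rotation': array([[-0.99868092, -0.04109224,  0.03078719],
       [-0.04865614,  0.5658428 , -0.82307624],
       [ 0.01640134, -0.82348852, -0.5670958 ]])}
{'fx': 325.19226210127806, 'fy': 325.19226210127806, 'cx': 279.66166068668787, 'cy': 208.27142457364204, 'hand_eye': array([[-9.60079590e-06, -9.52638681e-01, -3.04104494e-01,
         7.70079621e-02],
       [ 9.99999041e-01,  4.11963656e-04, -1.32208931e-03,
        -4.35856456e-04],
       [ 1.38475341e-03, -3.04104215e-01,  9.52637764e-01,
        -1.26205865e-01],
       [ 0.00000000e+00,  0.00000000e+00,  0.00000000e+00,
         1.00000000e+00]])}
```

View pics/top0.png

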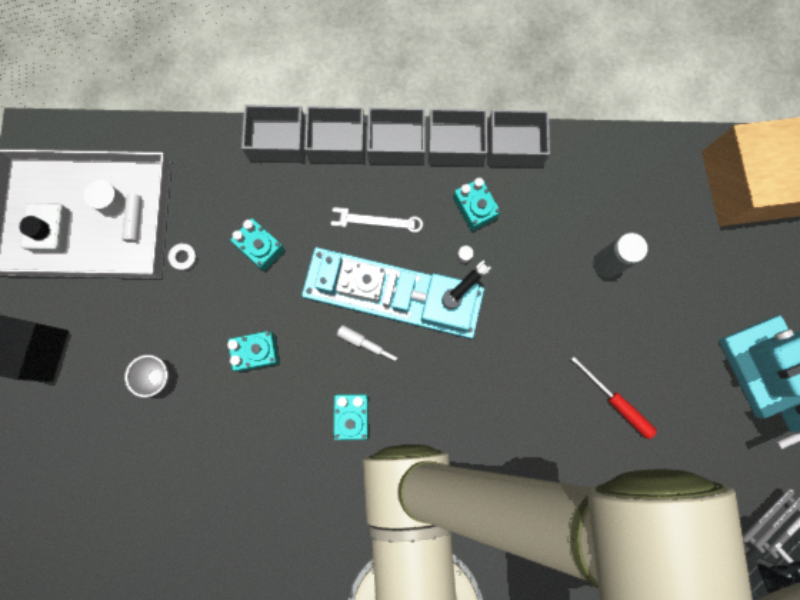

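View pics/side0.png

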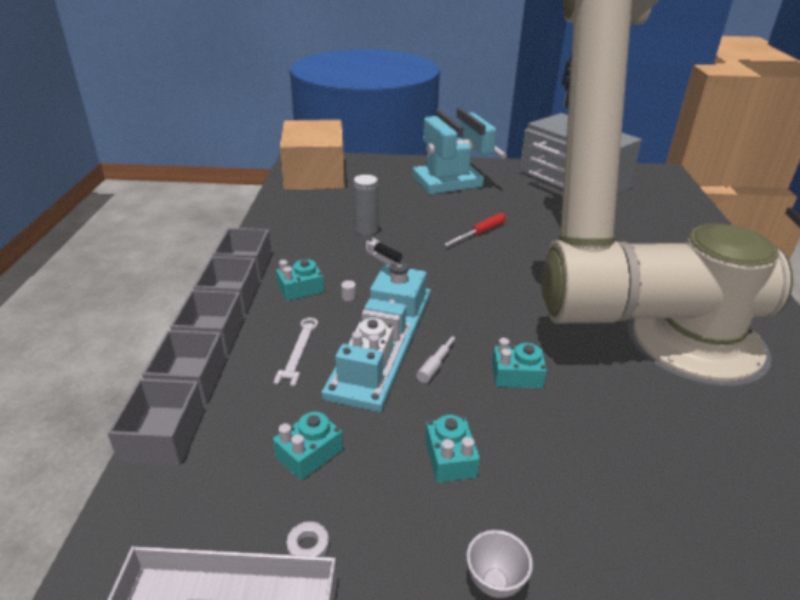

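Top picture: the fixture is at (395,290) with its gearbox at (452,300). The crank hub is at about (452,299), the hinge at about (484,268) and the black sleeve at about (466,284). Possible mix-ups are the turquoise pumps at (257,243), (477,203), (252,352) and (350,417), the blue vise at (775,360), and the black knob in the tray at (35,228). I choose the crank on the light-blue fixture and check it in a crop.

```bash
cat > h.py <<'E'
from rig import env
import cv2,numpy as np
def ray(n,u,v):
    c=env.calibration(n); d=c['rotation']@np.array([(u-c['cx'])/c['fx'],(v-c['cy'])/c['fy'],1]); return c['position'],d
def at(n,u,v,z):
    p,d=ray(n,u,v); return p+d*(z-p[2])/d[2]
E
python3 - <<'E'
from h import *
a=env.get_image("top")[:,:,::-1][165:245,205:345]
b=env.get_image("side")[:,:,::-1][155:295,220:320]
a=cv2.resize(a,None,fx=5,fy=5,interpolation=2)
cv2.imwrite("pics/top1.png",a)
s=0.7
for n,u,v,z in [("hub",451,300,.1),("hinge",484,268,.112),("c1",317,249,.02),("c2",303,296,.02),("c3",473,336,.02),("g1",427,273,.07),("g2",482,287,.07),("g4",420,315,.07),("g3",474,331,.07)]:
    print(n,at("top",u*s,v*s,z).round(4))
for n,u,v,z in [("hinge",372,248,.112),("hub",399,267,.1)]:
    print(n,at("side",u*s,v*s,z).round(4))
E
```

```text
hub [ 0.5491 -0.0552  0.1   ]
hinge [ 0.6055 -0.1123  0.112 ]
c1 [0.6576 0.1954 0.02  ]
c2 [0.5652 0.2184 0.02  ]
c3 [ 0.4946 -0.1048  0.02  ]
g1 [ 0.6036 -0.0141  0.07  ]
g2 [ 0.5793 -0.1149  0.07  ]
g4 [ 0.5256 -0.002   0.07  ]
g3 [ 0.4982 -0.0998  0.07  ]
hinge [ 0.6069 -0.0926  0.112 ]
hub [ 0.5534 -0.048   0.1   ]
```

View pics/top1.png

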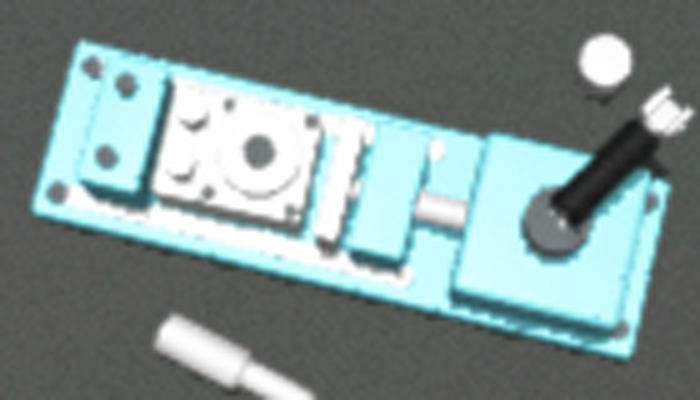

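Run:
```python
from h import *
A=lambda u,v,z:at("top",u/5+205,v/5+165,z)[:2]
a,b,c,d=A(82,40,.02),A(35,212,.02),A(630,358,.02),A(666,185,.02)
print(np.linalg.norm(a-d),np.linalg.norm(b-c),np.linalg.norm(a-b),np.linalg.norm(c-d))
e1=(a+b)/2;e0=(c+d)/2;y=(e1-e0)/np.linalg.norm(e1-e0)
x=np.array([y[1],-y[0]]);print("y",y,"x",x,"len",np.linalg.norm(e1-e0))
O=(e0+y*.06+e1-y*.275)/2;print("O",O)
g=[A(*p,.07) for p in[(490,135),(648,180),(612,328),(453,295)]];print("gear ctr",np.mean(g,0), np.linalg.norm(g[0]-g[1]),np.linalg.norm(g[0]-g[3]))
print("hub",A(555,222,.1)); h=A(665,113,.112);print("hinge",h,"r",h-O,np.linalg.norm(h-O))
r=h-O;print("crank",-np.arctan2(r@y,r@x), "world ang",np.degrees(np.arctan2(r[1],r[0])))
t=A(562,213,.112);print("tip",t)
print("socket",A(606,60,.032))
```

```text
0.3302914771228423 0.3314706228496902 0.09901406581126994 0.09723941509745546
y [0.22552989 0.97423625] x [ 0.97423625 -0.22552989] len 0.3308798406437641
O [ 0.55142765 -0.05813172]
gear ctr [ 0.54943637 -0.05678695] 0.08569161472363539 0.08683428149768709
hub [ 0.55067357 -0.05595842]
hinge [ 0.60544489 -0.11028319] r [ 0.05401725 -0.05215147] 0.0750842105810417
crank 0.5403393380087296 world ang -43.99320320786465
tip [ 0.55325769 -0.05825183]
socket [ 0.65245688 -0.09059887]
```

The crop confirms it. The hub is at (555,222), the black sleeve lies folded over it, and the bare hinge is at (665,113). The bed and gearbox sizes come out within 2–5 mm of those given, and the hinge radius is 75 mm. The axis is at about (0.551, -0.057), with the arm pointing at -44° in the world. Moving over the sleeve now.

>>> jog_arm --hand '[0.06,0.06,0.06,0.06,0.06]' --pt "0.041 0.044 0" --pt "0.041 0.044 0" --pt "0.041 0.044 0" --pt "0.041 0.044 0" --pt "0.041 0.044 0" --yaw '[0.18,0.18,0.18,0.18,0.18]' --grip_force 25

```text
time_s: 0.82
position: [0.37, -0.3034, 0.2484]
tool_rot: [[0.354, 0.935, 0.0], [0.935, -0.354, -0.0], [-0.0, 0.0, -1.0]]
ft_force: [0.2, -0.7, 0.5]
grip_width: 0.0599
gripper_force: 0.0
```

>>> jog_arm --hand '[0.06,0.06,0.06,0.06,0.06]' --pt "0.041 0.044 0" --pt "0.041 0.044 0" --pt "0.041 0.044 0" --pt "0.041 0.044 0" --pt "0.041 0.044 0" --yaw '[0.18,0.18,0.18,0.18,0.18]'

```text
time_s: 1.45
position: [0.5751, -0.0832, 0.2482]
tool_rot: [[-0.512, 0.859, -0.0], [0.859, 0.512, -0.0], [-0.0, -0.0, -1.0]]
ft_force: [0.5, -1.2, -0.6]
grip_width: 0.0601
gripper_force: 0.0
```

>>> jog_arm --hand '[0.06,0.06,0.06,0.06,0.06]' --pt "0 0 -0.02" --pt "0 0 0" --pt "0 0 0" --pt "0 0 0" --pt "0 0 0" --yaw '[0.14,0.13,0,0,0]'

```text
time_s: 2.08
position: [0.574, -0.0851, 0.2285]
tool_rot: [[-0.718, 0.696, 0.0], [0.696, 0.718, -0.0], [-0.0, 0.0, -1.0]]
ft_force: [0.4, -0.2, 0.0]
grip_width: 0.0599
gripper_force: 0.0
```

Run:
```python
from h import *
s=env.observe();print(s['time_s'],s['position'],s['tool_rot'].round(3),s['grip_width'],s['ft_force'])
im=env.get_image("wrist")[:,:,::-1]
cv2.imwrite("pics/w1.png",cv2.resize(im,(800,600)))
c=env.calibration("wrist");H=c['hand_eye']
def proj(P):
    p=s['tool_rot'].T@(np.array(P)-s['position']); q=H[:3,:3].T@(p-H[:3,3])
    th=np.arctan2(np.hypot(q[0],q[1]),q[2]);r=c['fx']*th;n=np.hypot(q[0],q[1])
    return (np.array([c['cx']+r*q[0]/n,c['cy']+r*q[1]/n])/.7).round(0)
O=np.array([.551,-.0575]);d=np.array([.719,-.695])
for n,P in[("axis",[*O,.112]),("hinge",[*(O+.075*d),.112]),("grip42",[*(O+.033*d),.112]),("sleeve_in",[*(O+.001*d),.112]),("sleeve_out",[*(O+.061*d),.112])]:print(n,proj(P))
```

```text
2.075 [ 0.57397388 -0.08513645  0.22854576] [[-0.718  0.696  0.   ]
 [ 0.696  0.718 -0.   ]
 [-0.     0.    -1.   ]] 0.0598720826645 [ 0.41340532 -0.20498761  0.00528819]
axis [407. 236.]
hinge [407. 364.]
grip42 [407. 295.]
sleeve_in [407. 238.]
sleeve_out [407. 342.]
```

View pics/w1.png

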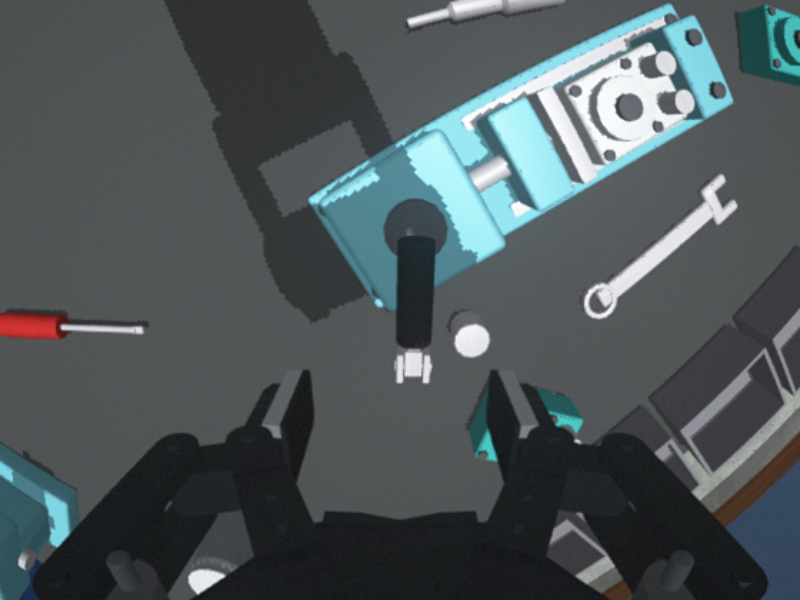

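The wrist view shows the sleeve from (417,238) to (413,345), the hinge at (413,364) and the hub at (416,232). That is about 4 mm along tool y from my estimate, so I take the axis as (0.554, -0.054). Now I go down onto the sleeve.

>>> jog_arm --hand '[0.06,0.06,0.06,0.06,0.06]' --pt "0.0035 0.008 -0.03" --pt "0 0 -0.04" --pt "0 0 -0.03" --pt "0 0 -0.0185" --pt "0 0 0" --yaw '[0,0,0,0,0]'

```text
time_s: 2.75
position: [0.577, -0.0769, 0.1089]
tool_rot: [[-0.718, 0.696, -0.002], [0.696, 0.718, 0.001], [0.002, -0.001, -1.0]]
ft_force: [-0.5, -0.6, 0.6]
grip_width: 0.0599
gripper_force: 0.0
```

>>> jog_arm --hand '[0.015,0.015,0.015,0.015,0.015]' --pt "0 0 0" --pt "0 0 0" --pt "0 0 0" --pt "0 0 0" --pt "0 0 0" --yaw '[0,0,0,0,0]' --grip_force 25

```text
time_s: 3.38
position: [0.5776, -0.0773, 0.1102]
tool_rot: [[-0.719, 0.695, 0.001], [0.695, 0.719, -0.001], [-0.001, -0.0, -1.0]]
ft_force: [-2.6, -3.0, 3.5]
grip_width: 0.019
gripper_force: 24.5
```

>>> jog_arm --hand '[0.015,0.015,0.015,0.015,0.015]' --pt "0.001 -0.001 0.011" --pt "0.003 -0.003 0.01" --pt "0.0048 -0.0047 0.0087" --pt "0 0 0" --pt "0 0 0" --yaw '[0,0,0,0,0]'

```text
time_s: 4.0
position: [0.5862, -0.0859, 0.1403]
tool_rot: [[-0.719, 0.695, -0.0], [0.695, 0.719, -0.0], [-0.0, -0.0, -1.0]]
ft_force: [-5.2, -0.8, -0.2]
grip_width: 0.0192
gripper_force: 25.6
```

>>> jog_arm --hand '[0.015,0.015,0.015,0.015,0.015]' --pt "0.006 -0.006 0.0067" --pt "0.0072 -0.0071 0.0042" --pt "0.0077 -0.0077 0.0014" --pt "0 0 0" --pt "0 0 0" --yaw '[0,0,0,0,0]'

```text
time_s: 4.62
position: [0.6072, -0.1067, 0.1528]
tool_rot: [[-0.719, 0.695, 0.0], [0.695, 0.719, -0.0], [-0.001, -0.0, -1.0]]
ft_force: [-5.5, -0.8, 0.2]
grip_width: 0.019
gripper_force: 24.5
```

Run:
```python
from h import *
a=cv2.resize(env.get_image("top")[:,:,::-1][165:245,205:365],None,fx=5,fy=5,interpolation=2)
b=cv2.resize(env.get_image("side")[:,:,::-1][125:195,220:360],None,fx=5,fy=5,interpolation=2)[:,:]
b=cv2.resize(b,(400,200));
w=cv2.resize(env.get_image("wrist")[:,:,::-1],(400,300))[50:250]
cv2.imwrite("pics/m2.png",np.vstack([a,np.hstack([b,w])]))
```

```text
(no output)
```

View pics/m2.png

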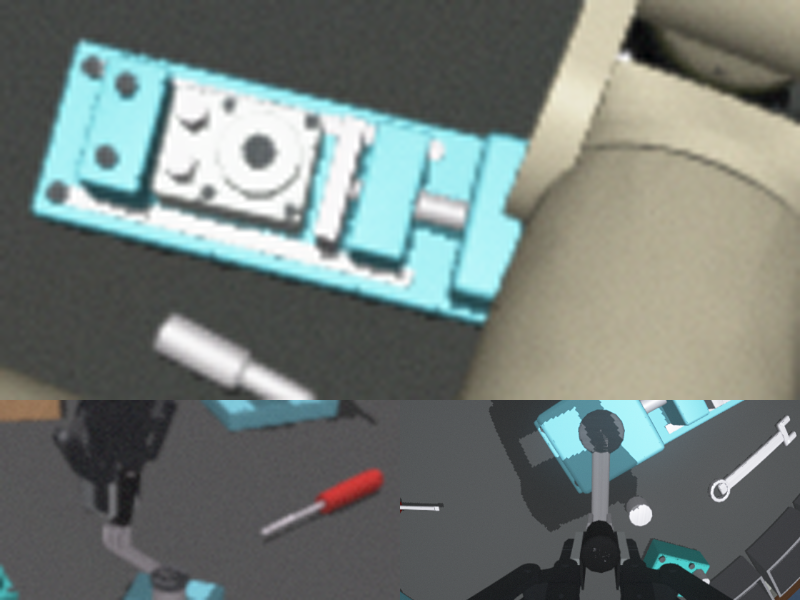

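Upright: the wrist inset shows the sleeve held on end at the bare arm's tip. Now I compute the crank circle increments.

```bash
cat > circ.py <<'E'
import sys,numpy as np
def tab(a0,step,n,r=.0749):
    a=a0-step*np.arange(n+1);p=r*np.c_[np.cos(a),np.sin(a)];d=np.diff(p.round(4),axis=0).round(4)
    for i in range(0,n,5): print(a[min(i+5,n)].round(3),(p[min(i+5,n)]+[.554,-.054]).round(4),[[*map(float,x),0] for x in d[i:i+5]])
tab(float(sys.argv[1]),float(sys.argv[2]),int(sys.argv[3]))
E
python3 circ.py -0.7802 0.2 40
```

```text
-1.78 [ 0.5384 -0.1273] [[-0.0115, -0.0095, 0], [-0.0132, -0.0071, 0], [-0.0143, -0.0042, 0], [-0.0149, -0.0014, 0], [-0.0149, 0.0016, 0]]
-2.78 [ 0.4839 -0.0805] [[-0.0142, 0.0046, 0], [-0.0131, 0.0073, 0], [-0.0113, 0.0097, 0], [-0.0092, 0.0118, 0], [-0.0067, 0.0134, 0]]
-3.78 [ 0.4939 -0.0094] [[-0.0038, 0.0145, 0], [-0.0009, 0.0149, 0], [0.002, 0.0148, 0], [0.005, 0.0141, 0], [0.0077, 0.0128, 0]]
-4.78 [0.5591 0.0207] [[0.01, 0.0111, 0], [0.0121, 0.0088, 0], [0.0136, 0.0063, 0], [0.0145, 0.0034, 0], [0.015, 0.0005, 0]]
-5.78 [ 0.6196 -0.0179] [[0.0147, -0.0025, 0], [0.014, -0.0053, 0], [0.0126, -0.0081, 0], [0.0107, -0.0104, 0], [0.0085, -0.0123, 0]]
-6.78 [ 0.6198 -0.0897] [[0.0059, -0.0138, 0], [0.003, -0.0146, 0], [0.0, -0.015, 0], [-0.0029, -0.0146, 0], [-0.0058, -0.0138, 0]]
-7.78 [ 0.5595 -0.1287] [[-0.0084, -0.0124, 0], [-0.0107, -0.0104, 0], [-0.0125, -0.0081, 0], [-0.0139, -0.0055, 0], [-0.0148, -0.0026, 0]]
-8.78 [ 0.4941 -0.099 ] [[-0.0149, 0.0004, 0], [-0.0146, 0.0034, 0], [-0.0136, 0.0061, 0], [-0.0121, 0.0088, 0], [-0.0102, 0.011, 0]]
```

>>> jog_arm --hand '[0.015,0.015,0.015,0.015,0.015]' --pt "-0.0115 -0.0095 0" --pt "-0.0132 -0.0071 0" --pt "-0.0143 -0.0042 0" --pt "-0.0149 -0.0014 0" --pt "-0.0149 0.0016 0" --yaw '[0,0,0,0,0]'

```text
time_s: 5.4
position: [0.541, -0.1305, 0.1541]
tool_rot: [[-0.719, 0.695, 0.009], [0.695, 0.719, -0.008], [-0.012, 0.001, -1.0]]
ft_force: [6.6, -12.3, -1.5]
grip_width: 0.0186
gripper_force: 24.1
```

```bash
cat > circ.py <<'E'
import sys,numpy as np
# args: cmdx cmdy Cx Cy a_start step n
cx,cy,X,Y,a0,st,n=map(float,sys.argv[1:]);n=int(n)
a=a0-st*np.arange(1,n+1);p=np.vstack([[cx,cy],np.c_[X+.0749*np.cos(a),Y+.0749*np.sin(a)]]).round(4);d=np.diff(p,axis=0).round(4)
for i in range(0,n,5): print(a[min(i+4,n-1)].round(3),p[min(i+5,n)],[[*map(float,x),0] for x in d[i:i+5]])
E
python3 circ.py 0.5384 -.1273 .552 -.0563 -1.78 .2 15
```

```text
-2.78 [ 0.4819 -0.0828] [[-0.0162, 0.0023, 0], [-0.0131, 0.0073, 0], [-0.0113, 0.0097, 0], [-0.0092, 0.0118, 0], [-0.0067, 0.0134, 0]]
-3.78 [ 0.4919 -0.0117] [[-0.0038, 0.0144, 0], [-0.0009, 0.015, 0], [0.002, 0.0148, 0], [0.005, 0.0141, 0], [0.0077, 0.0128, 0]]
-4.78 [0.5571 0.0184] [[0.01, 0.0111, 0], [0.0121, 0.0088, 0], [0.0136, 0.0063, 0], [0.0145, 0.0034, 0], [0.015, 0.0005, 0]]
```

>>> jog_arm --hand '[0.015,0.015,0.015,0.015,0.015]' --pt "-0.0162 0.0023 0" --pt "-0.0131 0.0073 0" --pt "-0.0113 0.0097 0" --pt "-0.0092 0.0118 0" --pt "-0.0067 0.0134 0" --yaw '[0,0,0,0,0]'

```text
time_s: 6.02
position: [0.4898, -0.0835, 0.1545]
tool_rot: [[-0.717, 0.697, 0.023], [0.697, 0.717, -0.003], [-0.019, 0.014, -1.0]]
ft_force: [40.0, 1.6, -17.2]
grip_width: 0.0173
gripper_force: 28.3
```

Run:
```python
from h import *
s=env.observe();print(s['position'],s['ft_force'],s['wrist_torque'])
im=env.get_image("wrist")[:,:,::-1]
cv2.imwrite("pics/w3.png",cv2.resize(im,(800,600)))
np.savez("w3",p=s['position'],R=s['tool_rot'])
c=env.calibration("wrist");H=c['hand_eye']
def unp(u,v,z,p,R):
    x=np.array([u*.7-c['cx'],v*.7-c['cy']]);r=np.hypot(*x);th=r/c['fx']
    d=R@H[:3,:3]@np.array([*(np.sin(th)*x/r),np.cos(th)]);o=R@H[:3,3]+p
    return o+d*(z-o[2])/d[2]
R=np.array([[-.718,.696,0],[.696,.718,0],[0,0,-1.]]);p=np.array([.57397,-.08514,.22855])
print("w1 hub .1",unp(416,230,.1,p,R),"hinge",unp(413,364,.112,p,R))
```

```text
[ 0.48982888 -0.08345188  0.15450315] [ 40.01369759   1.55289098 -17.19550625] [ 0.41718132 -6.34956578 -0.43103856]
w1 hub .1 [ 0.55356589 -0.05316225  0.1       ] hinge [ 0.60710281 -0.1069332   0.112     ]
```

View pics/w3.png

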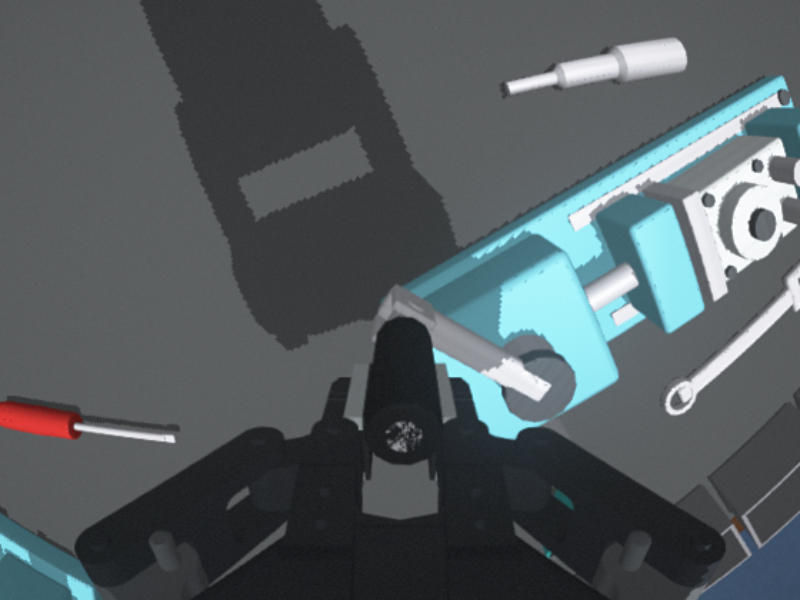

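```bash
cat >> h.py <<'E'
c=env.calibration("wrist");H=c['hand_eye']
def unp(u,v,z,p,R):
    x=np.array([u*.7-c['cx'],v*.7-c['cy']]);r=np.hypot(*x);th=r/c['fx']
    d=R@H[:3,:3]@np.array([*(np.sin(th)*x/r),np.cos(th)]);o=R@H[:3,3]+p
    return o+d*(z-o[2])/d[2]
def proj(P,p,R):
    q=H[:3,:3].T@(R.T@(np.array(P)-p)-H[:3,3])
    n=np.hypot(q[0],q[1]);r=c['fx']*np.arctan2(n,q[2])
    return (np.array([c['cx']+r*q[0]/n,c['cy']+r*q[1]/n])/.7).round(0)
E
python3 - <<'E'
from h import *
f=np.load("w3.npz");p,R=f['p'],f['R']
print("hub",unp(540,378,.1,p,R),unp(540,378,.106,p,R))
print("hinge",unp(403,303,.112,p,R)); 
for z in(.17,.18,.186):print("top",z,unp(405,437,z,p,R))
for C in([.552,-.0563],[.5535,-.0535]):
    print("proj hub",proj([*C,.1],p,R),"TCP axis pts",[proj([*p[:2],z],p,R) for z in(.112,.126,.186)])
E
```

```text
hub [ 0.54796815 -0.05036826  0.1       ] [ 0.54400827 -0.04963786  0.106     ]
hinge [ 0.47486781 -0.06693412  0.112     ]
top 0.17 [ 0.48891923 -0.08149988  0.17      ]
top 0.18 [ 0.48349633 -0.07665097  0.18      ]
top 0.186 [ 0.48024258 -0.07374162  0.186     ]
proj hub [535. 391.] TCP axis pts [array([399., 356.]), array([400., 372.]), array([404., 479.])]
proj hub [542. 389.] TCP axis pts [array([399., 356.]), array([400., 372.]), array([404., 479.])]
```

>>> jog_arm --hand '[0.015,0.015,0.015,0.015,0.015]' --pt "0 0 0" --pt "0 0 0" --pt "0 0 0" --pt "0 0 0" --pt "0 0 0" --yaw '[0,0,0,0,0]'

```text
time_s: 6.7
position: [0.4897, -0.0825, 0.1543]
tool_rot: [[-0.717, 0.696, 0.022], [0.697, 0.718, -0.0], [-0.016, 0.015, -1.0]]
ft_force: [32.5, 10.0, -11.2]
grip_width: 0.0172
gripper_force: 26.6
```

>>> jog_arm --hand '[0.045,0.045,0.045,0.045,0.045]' --pt "0 0 0" --pt "0 0 0" --pt "0 0 0" --pt "0 0 0" --pt "0 0 0" --yaw '[0,0,0,0,0]'

```text
time_s: 7.32
position: [0.4819, -0.0827, 0.1519]
tool_rot: [[-0.719, 0.695, 0.0], [0.695, 0.719, -0.0], [-0.0, 0.0, -1.0]]
ft_force: [-0.0, -0.1, -0.9]
grip_width: 0.0448
gripper_force: 0.0
```

Run:
```python
from h import *
s=env.observe();print(s['position'],s['tool_rot'].round(3),s['ft_force'])
im=env.get_image("wrist")[:,:,::-1]
cv2.imwrite("pics/w4.png",cv2.resize(im[140:350,150:430],(800,600),interpolation=2))
np.savez("w4",p=s['position'],R=s['tool_rot'])
```

```text
[ 0.48187125 -0.08267947  0.15191028] [[-0.719  0.695  0.   ]
 [ 0.695  0.719 -0.   ]
 [-0.     0.    -1.   ]] [-0.02562849 -0.14903086 -0.85987343]
```

View pics/w4.png

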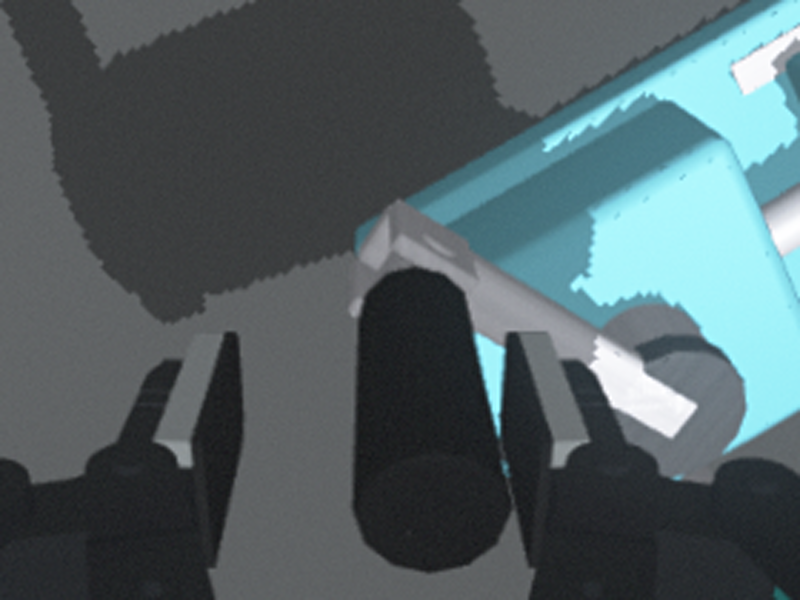

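The crop shows the handle upright between the open fingers: cap centre (430,512), sleeve foot at about (414,300), hub at about (672,390). The sleeve is well off the pads' centre.

Run:
```python
from h import *
f=np.load("w4.npz");p,R=f['p'],f['R']
U=lambda u,v,z:unp((u*.35+150)/.7,(v*.35+140)/.7,z,p,R).round(4)
print("cap",U(430,512,.186),"foot",U(414,300,.126),"hub",U(672,390,.1),U(672,390,.106))
for q in(U(430,512,.186),U(414,300,.126)):
    d=q[:2]-[.553,-.054];print(np.hypot(*d),np.arctan2(d[1],d[0]), (q-p)[:2]@R[:2,:2])
```

```text
cap [ 0.4801 -0.0717  0.186 ] foot [ 0.4793 -0.07    0.126 ] hub [ 0.547  -0.0507  0.1   ] [ 0.5429 -0.05    0.106 ]
0.07501799784051827 -2.903403410872047 [0.00890792 0.00665847]
0.07541677532220538 -2.9278136442903944 [0.01066499 0.00732382]
```

>>> jog_arm --hand '[0.045,0.045,0.045,0.015,0.015]' --pt "-0.0019 0.0118 0" --pt "0 0 0" --pt "0 0 0" --pt "0 0 0" --pt "0 0 0" --yaw '[0,0,0,0,0]' --grip_force 50

```text
time_s: 8.0
position: [0.4802, -0.0707, 0.152]
tool_rot: [[-0.719, 0.695, 0.001], [0.695, 0.719, 0.0], [-0.0, 0.001, -1.0]]
ft_force: [0.7, 1.8, 1.6]
grip_width: 0.0187
gripper_force: 48.7
```

>>> jog_arm --hand '[0.015,0.015,0.015,0.015,0.015]' --pt "0 0 0" --pt "0 0 0" --pt "0 0 0" --pt "0 0 0" --pt "0 0 0" --yaw '[0,0,0,0,0]'

```text
time_s: 8.62
position: [0.4802, -0.0707, 0.1519]
tool_rot: [[-0.719, 0.695, 0.001], [0.695, 0.719, 0.0], [-0.0, 0.0, -1.0]]
ft_force: [2.1, 3.0, 3.8]
grip_width: 0.0191
gripper_force: 48.8
```

```bash
python3 circ.py 0.48 -.071 .553 -.054 -2.91 .1 20
```

```text
-3.41 [ 0.4808 -0.0341] [[-0.0013, 0.0072, 0], [-0.0006, 0.0074, 0], [0.0002, 0.0075, 0], [0.0009, 0.0075, 0], [0.0016, 0.0073, 0]]
-3.91 [ 0.4991 -0.0019] [[0.0023, 0.0071, 0], [0.0031, 0.0068, 0], [0.0037, 0.0065, 0], [0.0043, 0.0061, 0], [0.0049, 0.0057, 0]]
-4.41 [0.5307 0.0175] [[0.0055, 0.0051, 0], [0.006, 0.0045, 0], [0.0063, 0.0039, 0], [0.0068, 0.0033, 0], [0.007, 0.0026, 0]]
-4.91 [0.5677 0.0194] [[0.0072, 0.0019, 0], [0.0074, 0.0011, 0], [0.0075, 0.0004, 0], [0.0075, -0.0004, 0], [0.0074, -0.0011, 0]]
```

>>> jog_arm --hand '[0.015,0.015,0.015,0.015,0.015]' --pt "-0.0013 0.0072 0" --pt "-0.0006 0.0074 0" --pt "0.0002 0.0075 0" --pt "0.0009 0.0075 0" --pt "0.0016 0.0073 0" --yaw '[0,0,0,0,0]'

```text
time_s: 9.25
position: [0.4804, -0.0352, 0.152]
tool_rot: [[-0.719, 0.695, -0.001], [0.695, 0.719, -0.004], [-0.002, -0.004, -1.0]]
ft_force: [-2.7, -7.6, 4.1]
grip_width: 0.019
gripper_force: 49.0
```

The tangential load is 8.0 N and the radial load about 0.6 N, so the crank is running free and the circle fits.

>>> jog_arm --hand '[0.015,0.015,0.015,0.015,0.015]' --pt "0.0023 0.0071 0" --pt "0.0031 0.0068 0" --pt "0.0037 0.0065 0" --pt "0.0043 0.0061 0" --pt "0.0049 0.0057 0" --yaw '[0,0,0,0,0]'

```text
time_s: 9.88
position: [0.4978, -0.0025, 0.1519]
tool_rot: [[-0.719, 0.695, -0.004], [0.695, 0.719, -0.003], [0.001, -0.005, -1.0]]
ft_force: [-5.3, -6.1, 8.0]
grip_width: 0.0188
gripper_force: 49.3
```

>>> jog_arm --hand '[0.015,0.015,0.015,0.015,0.015]' --pt "0.0055 0.0051 0" --pt "0.006 0.0045 0" --pt "0.0063 0.0039 0" --pt "0.0068 0.0033 0" --pt "0.007 0.0026 0" --yaw '[0,0,0,0,0]'

```text
time_s: 10.5
position: [0.5289, 0.0177, 0.1518]
tool_rot: [[-0.719, 0.695, -0.005], [0.695, 0.719, -0.001], [0.003, -0.004, -1.0]]
ft_force: [-9.1, -0.4, 9.2]
grip_width: 0.0186
gripper_force: 49.4
```

```bash
python3 circ.py .5677 .0194 .553 -.054 -4.91 .1 25
```

```text
-5.41 [0.6011 0.0034] [[0.0073, -0.0018, 0], [0.007, -0.0025, 0], [0.0068, -0.0033, 0], [0.0063, -0.0039, 0], [0.006, -0.0045, 0]]
-5.91 [ 0.6227 -0.0267] [[0.0055, -0.0051, 0], [0.005, -0.0056, 0], [0.0043, -0.0061, 0], [0.0038, -0.0065, 0], [0.003, -0.0068, 0]]
-6.41 [ 0.6273 -0.0635] [[0.0024, -0.0071, 0], [0.0017, -0.0073, 0], [0.0009, -0.0074, 0], [0.0002, -0.0075, 0], [-0.0006, -0.0075, 0]]
-6.91 [ 0.6137 -0.0979] [[-0.0013, -0.0073, 0], [-0.0021, -0.0072, 0], [-0.0027, -0.007, 0], [-0.0035, -0.0067, 0], [-0.004, -0.0062, 0]]
-7.41 [ 0.5852 -0.1216] [[-0.0047, -0.0059, 0], [-0.0053, -0.0053, 0], [-0.0057, -0.0048, 0], [-0.0062, -0.0042, 0], [-0.0066, -0.0035, 0]]
```

>>> jog_arm --hand '[0.015,0.015,0.015,0.015,0.015]' --pt "0.0072 0.0019 0" --pt "0.0074 0.0011 0" --pt "0.0075 0.0004 0" --pt "0.0075 -0.0004 0" --pt "0.0074 -0.0011 0" --yaw '[0,0,0,0,0]'

```text
time_s: 11.12
position: [0.5657, 0.0207, 0.1518]
tool_rot: [[-0.719, 0.695, -0.006], [0.695, 0.719, 0.001], [0.005, -0.003, -1.0]]
ft_force: [-9.6, 4.3, 9.7]
grip_width: 0.0188
gripper_force: 49.7
```

```bash
python3 circ.py .5677 .0194 .553 -.054 -4.91 .05 20
```

```text
-5.16 [0.5854 0.0135] [[0.0037, -0.0008, 0], [0.0036, -0.001, 0], [0.0035, -0.0012, 0], [0.0035, -0.0013, 0], [0.0034, -0.0016, 0]]
-5.41 [0.6011 0.0034] [[0.0034, -0.0017, 0], [0.0032, -0.0019, 0], [0.0031, -0.002, 0], [0.0031, -0.0022, 0], [0.0029, -0.0023, 0]]
-5.66 [ 0.6138 -0.0103] [[0.0028, -0.0025, 0], [0.0027, -0.0026, 0], [0.0026, -0.0027, 0], [0.0024, -0.0029, 0], [0.0022, -0.003, 0]]
-5.91 [ 0.6227 -0.0267] [[0.0021, -0.0031, 0], [0.002, -0.0032, 0], [0.0018, -0.0033, 0], [0.0016, -0.0033, 0], [0.0014, -0.0035, 0]]
```

>>> jog_arm --hand '[0.015,0.015,0.015,0.015,0.015]' --pt "0.0073 -0.0018 0" --pt "0.007 -0.0025 0" --pt "0 0 0" --pt "0 0 0" --pt "0 0 0" --yaw '[0,0,0,0,0]'

```text
time_s: 11.75
position: [0.5806, 0.0165, 0.1519]
tool_rot: [[-0.719, 0.695, -0.003], [0.695, 0.719, 0.002], [0.004, -0.001, -1.0]]
ft_force: [-5.6, 6.4, 8.4]
grip_width: 0.019
gripper_force: 49.6
```

>>> jog_arm --hand '[0.015,0.015,0.015,0.015,0.015]' --pt "0.0034 -0.0016 0" --pt "0.0034 -0.0017 0" --pt "0.0032 -0.0019 0" --pt "0.0031 -0.002 0" --pt "0.0031 -0.0022 0" --yaw '[0,0,0,0,0]'

```text
time_s: 12.38
position: [0.596, 0.0082, 0.1519]
tool_rot: [[-0.719, 0.695, -0.005], [0.695, 0.719, 0.004], [0.007, -0.001, -1.0]]
ft_force: [-9.1, 11.2, 10.0]
grip_width: 0.0191
gripper_force: 49.7
```

Contact began near -4.68 rad, and the handle load is now about 6 N over free running. One small step more, then hold.

>>> jog_arm --hand '[0.015,0.015,0.015,0.015,0.015]' --pt "0.0029 -0.0023 0" --pt "0.0014 -0.0012 0" --pt "0 0 0" --pt "0 0 0" --pt "0 0 0" --yaw '[0,0,0,0,0]'

```text
time_s: 13.0
position: [0.6006, 0.0048, 0.1519]
tool_rot: [[-0.719, 0.695, -0.005], [0.695, 0.719, 0.004], [0.006, -0.001, -1.0]]
ft_force: [-8.3, 11.5, 8.7]
grip_width: 0.0191
gripper_force: 49.7
```

Run:
```python
from h import *
s=env.observe();print(s['position'],s['tool_rot'].round(3),s['ft_force'])
im=env.get_image("wrist")[:,:,::-1];cv2.imwrite("pics/w5.png",cv2.resize(im,(800,600)))
np.savez("w5",p=s['position'],R=s['tool_rot'])
```

```text
[0.60056036 0.00480492 0.15187532] [[-0.719  0.695 -0.005]
 [ 0.695  0.719  0.004]
 [ 0.006 -0.001 -1.   ]] [-8.32393927 11.45762367  8.65548727]
```

View pics/w5.png

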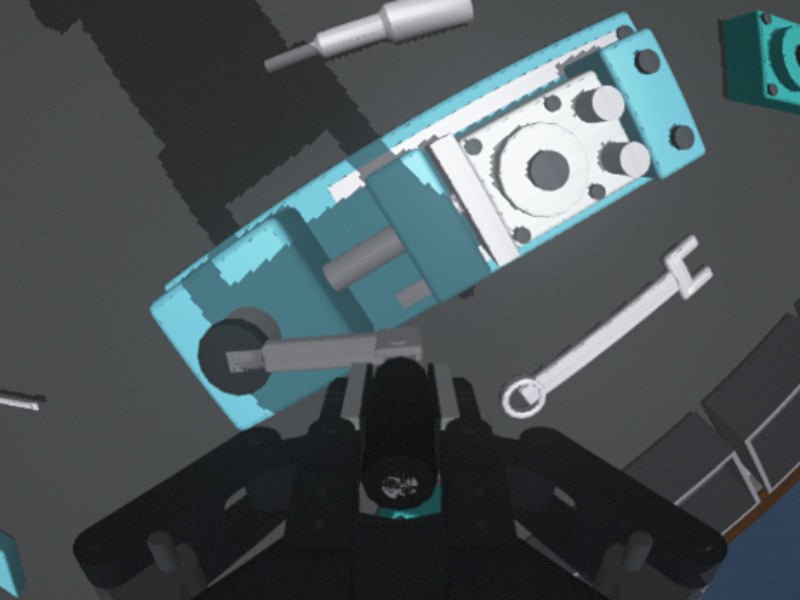

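The pad, pump and stop are now tight together (pad at about (475,205), pump at (550,165), stop at (650,110)). The arm points along about (0.63, 0.78). I'll release, turn -85° so the fingers close across the arm, and regrip to fold.

>>> jog_arm --hand '[0.045,0.045,0.045,0.045,0.045]' --pt "0 0 0" --pt "0 0 0" --pt "-0.0019 0.0026 0" --pt "0 0 0" --pt "0 0 0" --yaw '[0,0,0,-0.185,-0.185]'

```text
time_s: 13.68
position: [0.6004, 0.005, 0.1516]
tool_rot: [[-0.413, 0.911, -0.0], [0.911, 0.413, -0.0], [-0.0, -0.001, -1.0]]
ft_force: [0.7, -0.0, 0.0]
grip_width: 0.0453
gripper_force: 0.0
```

>>> jog_arm --hand '[0.045,0.045,0.045,0.045,0.045]' --pt "0 0 0" --pt "0 0 0" --pt "0 0 0" --pt "0 0 0" --pt "0 0 0" --yaw '[-0.185,-0.185,-0.185,-0.185,-0.185]'

```text
time_s: 14.3
position: [0.6005, 0.0049, 0.1516]
tool_rot: [[0.479, 0.878, -0.0], [0.878, -0.479, -0.0], [-0.0, -0.0, -1.0]]
ft_force: [0.2, 0.8, -0.3]
grip_width: 0.045
gripper_force: 0.0
```

>>> jog_arm --hand '[0.045,0.045,0.045,0.045,0.045]' --pt "0 0 0" --pt "0 0 0" --pt "0 0 0" --pt "0 0 0" --pt "0 0 0" --yaw '[-0.188,0,0,0,0]'

```text
time_s: 14.92
position: [0.6006, 0.005, 0.1518]
tool_rot: [[0.628, 0.778, -0.0], [0.778, -0.628, -0.0], [-0.0, -0.0, -1.0]]
ft_force: [0.7, -0.4, -0.2]
grip_width: 0.0451
gripper_force: 0.0
```

Run:
```python
from h import *
s=env.observe();print(s['position'],s['tool_rot'].round(3),s['ft_force'])
im=env.get_image("wrist")[:,:,::-1]
cv2.imwrite("pics/w6.png",cv2.resize(im[140:350,150:430],(800,600),interpolation=2))
np.savez("w6",p=s['position'],R=s['tool_rot'])
```

```text
[0.60058926 0.00502923 0.15180171] [[ 0.628  0.778 -0.   ]
 [ 0.778 -0.628 -0.   ]
 [-0.    -0.    -1.   ]] [ 0.74151193 -0.38116588 -0.24465319]
```

View pics/w6.png

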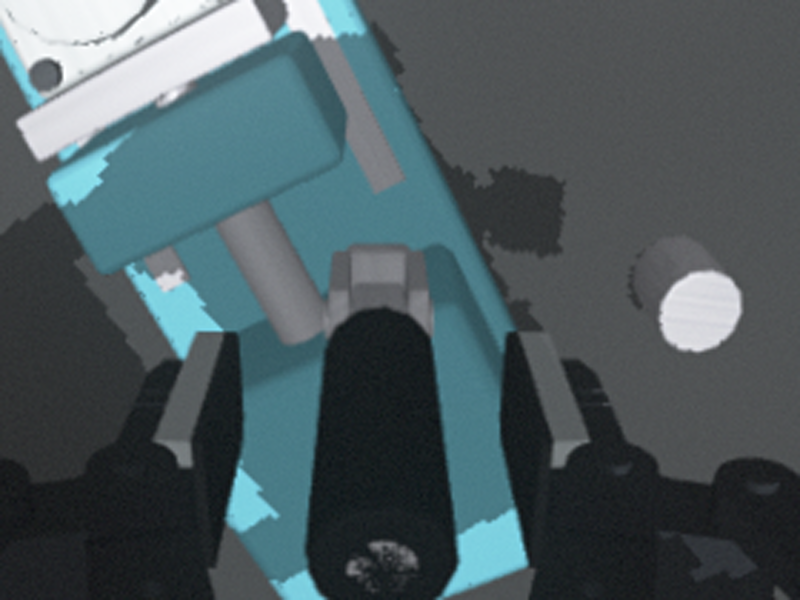

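The sleeve stands between the fingers (cap (382,565), finger mid about 371). It is about 1 mm off, which I correct before gripping and starting the fold.

>>> jog_arm --hand '[0.045,0.015,0.015,0.015,0.015]' --pt "0.0009 -0.0008 0" --pt "0 0 0" --pt "0 0 0" --pt "0 0 0" --pt "0 0 0" --yaw '[0,0,0,0,0]' --grip_force 25

```text
time_s: 15.6
position: [0.6015, 0.0042, 0.1519]
tool_rot: [[0.629, 0.777, 0.0], [0.777, -0.629, -0.0], [0.0, 0.0, -1.0]]
ft_force: [0.4, -0.4, 0.5]
grip_width: 0.0192
gripper_force: 24.8
```

>>> jog_arm --hand '[0.015,0.015,0.015,0.015,0.015]' --pt "-0.0068 -0.0085 -0.0014" --pt "-0.0063 -0.0079 -0.0042" --pt "-0.0055 -0.0068 -0.0067" --pt "0 0 0" --pt "0 0 0" --yaw '[0,0,0,0,0]'

```text
time_s: 16.23
position: [0.583, -0.0191, 0.1402]
tool_rot: [[0.629, 0.777, 0.001], [0.777, -0.629, -0.0], [0.0, 0.001, -1.0]]
ft_force: [-2.5, -1.0, 5.0]
grip_width: 0.0193
gripper_force: 24.3
```

>>> jog_arm --hand '[0.015,0.015,0.015,0.015,0.015]' --pt "-0.0042 -0.0052 -0.0087" --pt "-0.0026 -0.0033 -0.0101" --pt "-0.0009 -0.0011 -0.0109" --pt "0 0 -0.001" --pt "0 0 0" --yaw '[0,0,0,0,0]'

```text
time_s: 16.85
position: [0.5748, -0.0293, 0.109]
tool_rot: [[0.629, 0.777, -0.001], [0.777, -0.629, -0.001], [-0.001, 0.0, -1.0]]
ft_force: [-3.5, -4.9, 4.6]
grip_width: 0.0193
gripper_force: 25.2
```

>>> jog_arm --hand '[0.045,0.045,0.045,0.045,0.045]' --pt "0 0 0" --pt "0 0 0" --pt "0 0 0.02" --pt "0 0 0.05" --pt "0 0 0.05" --yaw '[0,0,0,0,0]'

```text
time_s: 17.48
position: [0.575, -0.0284, 0.2299]
tool_rot: [[0.629, 0.777, -0.001], [0.777, -0.629, 0.0], [-0.0, -0.001, -1.0]]
ft_force: [-0.1, -0.2, -0.9]
grip_width: 0.0451
gripper_force: 0.0
```

>>> jog_arm --hand '[0.045,0.045,0.045,0.045,0.045]' --pt "-0.03 -0.05 0.02" --pt "-0.03 -0.05 0" --pt "-0.03 -0.05 0" --pt "0 0 0" --pt "0 0 0" --yaw '[0,0,0,0,0]'

```text
time_s: 18.1
position: [0.4854, -0.1783, 0.2488]
tool_rot: [[0.629, 0.777, 0.0], [0.777, -0.629, 0.0], [0.0, -0.0, -1.0]]
ft_force: [0.8, -0.1, 1.0]
grip_width: 0.0452
gripper_force: 0.0
```

Run:
```python
from h import *
s=env.observe();print(s['time_s'],s['position'],s['ft_force'])
b=cv2.resize(env.get_image("side")[:,:,::-1][140:290,200:350],(400,400),interpolation=2)
w=cv2.resize(env.get_image("wrist")[:,:,::-1],(400,300));w=np.vstack([w,np.zeros((100,400,3),np.uint8)])
cv2.imwrite("pics/m7.png",np.hstack([b,w]))
```

```text
18.1 [ 0.48535326 -0.17829041  0.2487639 ] [ 0.77434465 -0.13375829  0.96318242]
```

View pics/m7.png

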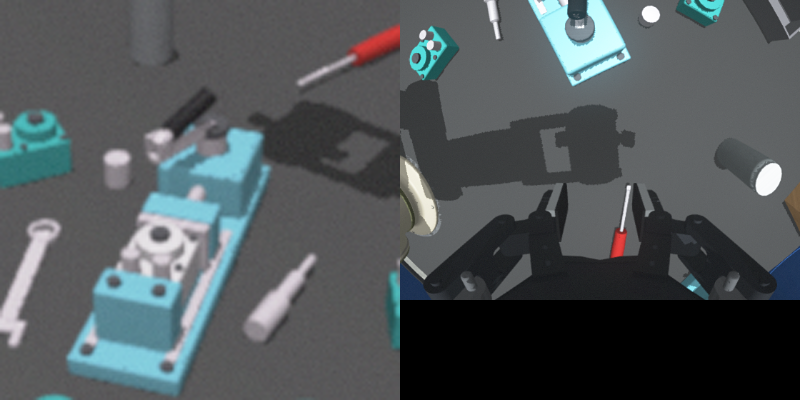

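The side view shows the handle still about 30° up: hinge (158,145), tip (212,95). The fingers dragged it up on the way out. I'll shut the fingers and press it down from above.

>>> jog_arm --hand '[0,0,0,0,0]' --pt "0.028 0.048 0" --pt "0.028 0.048 0" --pt "0.028 0.048 0" --pt "0 0 0" --pt "0 0 0" --yaw '[0,0,0,0,0]'

```text
time_s: 18.82
position: [0.5692, -0.0338, 0.2486]
tool_rot: [[0.628, 0.778, -0.001], [0.778, -0.628, -0.0], [-0.0, -0.0, -1.0]]
ft_force: [-0.3, 0.2, 0.0]
grip_width: 0.0001
gripper_force: 0.0
```

>>> jog_arm --hand '[0,0,0,0,0]' --pt "0 0 -0.03" --pt "0 0 -0.03" --pt "0 0 -0.015" --pt "0 0 -0.01" --pt "0 0 0" --yaw '[0,0,0,0,0]'

```text
time_s: 19.45
position: [0.5692, -0.0348, 0.1639]
tool_rot: [[0.629, 0.777, -0.0], [0.777, -0.629, 0.0], [-0.0, -0.0, -1.0]]
ft_force: [0.5, -0.5, -0.0]
grip_width: -0.0
gripper_force: 0.0
```

>>> jog_arm --hand '[0,0,0,0,0]' --pt "0 0 -0.006" --pt "0 0 -0.005" --pt "0 0 -0.005" --pt "0 0 -0.004" --pt "0 0 0" --yaw '[0,0,0,0,0]'

```text
time_s: 20.08
position: [0.5691, -0.0345, 0.1435]
tool_rot: [[0.629, 0.777, -0.001], [0.777, -0.629, 0.0], [-0.0, -0.001, -1.0]]
ft_force: [-0.5, 0.3, -0.4]
grip_width: -0.0002
gripper_force: 0.0
```

>>> jog_arm --hand '[0,0,0,0,0]' --pt "0 0 -0.002" --pt "0 0 -0.0015" --pt "0 0 -0.001" --pt "0 0 0" --pt "0 0 0" --yaw '[0,0,0,0,0]'

```text
time_s: 20.7
position: [0.5692, -0.0345, 0.1393]
tool_rot: [[0.629, 0.777, 0.0], [0.777, -0.629, 0.0], [0.0, -0.0, -1.0]]
ft_force: [-1.1, 0.7, 1.0]
grip_width: -0.0001
gripper_force: 0.0
```

Run:
```python
from h import *
s=env.observe();p,R=s['position'],s['tool_rot'];print(p,s['ft_force'],s['wrist_torque'])
im=env.get_image("wrist")
g=im.astype(int).sum(2)//3
# profile along the column line of arm (tool xz plane): predicted pixels for handle points
C=np.array([.553,-.054]);u=np.array([.629,.777])
for n,P in[("hinge",[*(C+.075*u),.112]),("sl14",[*(C+.061*u),.122]),("sl30",[*(C+.045*u),.122]),("tipdn",[*(C+.001*u),.122])]:print(n,proj(P,p,R)*.7)
np.set_printoptions(linewidth=250)
print(g[120:330:6,255:306:5])
```

```text
[ 0.56923958 -0.03447888  0.13927577] [-1.12294973  0.73704354  1.01180153] [-0.01114681 -0.00391861 -0.01289583]
hinge [281.4 166.6]
sl14 [281.4 200.2]
sl30 [281.4 232.4]
tipdn [280.7 308.7]
[[224 225 185 252 249 250 193 196  94  92  90]
 [172 116 180 247 250 249 203 196 179  94  93]
 [197 196 195 193 248 248 248 195 195 121  91]
 [195 195 196 195 211 251 249 232 196 186  91]
 [196 195 120 121 142 141 138 141 159 193 154]
 [194 186 206 130 247 246 249 178 183 215 191]
 [119 119 243 105 112 112 112 111 219 245 194]
 [122 183 243 156 248 248 248 250 209 245 195]
 [119 133 148 123 247 134 184 140 127 133 122]
 [118 105 137  97 137 138 137 141 129 134  95]
 [110 117 130  99 137 135 135 139 127 129  99]
 [120 100 130 122 134 134 135 137 119 127 183]
 [126 116  86  62 118 127 127 104  83 116 124]
 [132  88  40  42  37  42  42  41  39  40 117]
 [ 89 102  36  40  40  39  40  43  36  35 114]
 [111 113  38  41  41  38  36  41  40  34 115]
 [116 115  34  38  35  32  35  39  38  37 116]
 [116 117  30  34  40  35  38  34  35  33 115]
 [112 115  31  32  35  37  38  34  36  35 115]
 [115 115  29  32  36  34  33  30  34  35 115]
 [113 114  27  30  34  32  36  38  32  33 115]
 [111 113  30  32  32  31  33  32  32  37 115]
 [113 114  25  30  32  34  30  31  28  36 115]
 [114  93  48  93  93  29  94  91  34  34 113]
 [ 80  55  80  94  93  31  94  93  40  28  85]
 [ 32  34  89  90  92  31  92  95  65  35  37]
 [ 34  33  94  91  89  32  94  92  89  34  35]
 [ 30  34  90  91  91  27  92  91  92  29  33]
 [ 33  30  92  92  77  29  93  92  92  29  32]
 [ 28  30  33 115 109  34 124 102  33  29  30]
 [ 32  29  26  31  99  35  98  30  30  30  31]
 [ 26  30  24  29  31  35  31  31  29  33  29]
 [ 29  27  26  29  30  31  30  29  26  28  29]
 [ 28  29  31  25  29  32  27  28  26  28  22]
 [ 26  20  29  24  24  27  27  26  25  28  27]]
```

>>> jog_arm --hand '[0,0,0,0,0]' --pt "0 0 -0.0015" --pt "0 0 -0.0015" --pt "0 0 0" --pt "0 0 0" --pt "0 0 0" --yaw '[0,0,0,0,0]'

```text
time_s: 21.38
position: [0.5699, -0.0351, 0.138]
tool_rot: [[0.629, 0.777, 0.003], [0.777, -0.629, -0.002], [0.001, 0.003, -1.0]]
ft_force: [-1.9, -1.2, 11.8]
grip_width: -0.0001
gripper_force: 5.9
```

A firm stop at fingertip height 0.121 m means the handle is flat on the arm. I retreat straight up and away, then check numerically from the side camera.

>>> jog_arm --hand '[0,0,0,0,0]' --pt "0 0 0.01" --pt "0 0 0.04" --pt "0 0 0.06" --pt "-0.03 -0.05 0" --pt "-0.03 -0.05 0" --yaw '[0,0,0,0,0]'

```text
time_s: 22.0
position: [0.5085, -0.1352, 0.247]
tool_rot: [[0.628, 0.778, 0.001], [0.778, -0.628, -0.001], [0.0, 0.001, -1.0]]
ft_force: [1.3, -0.6, 0.4]
grip_width: -0.0003
gripper_force: 0.0
```

>>> jog_arm --hand '[0,0,0,0,0]' --pt "-0.03 -0.05 0" --pt "-0.03 -0.05 0" --pt "0 0 0" --pt "0 0 0" --pt "0 0 0" --yaw '[0,0,0,0,0]'

```text
time_s: 22.62
position: [0.4497, -0.2335, 0.2464]
tool_rot: [[0.628, 0.778, 0.0], [0.778, -0.628, 0.0], [0.0, -0.0, -1.0]]
ft_force: [0.5, -0.5, 0.8]
grip_width: -0.0004
gripper_force: 0.0
```

Run:
```python
from h import *
s=env.observe();print(s['time_s'],s['position'],s['ft_force'])
k=env.calibration("side")
def ps(P):
    q=k['rotation'].T@(np.array(P)-k['position']);return [k['fx']*q[0]/q[2]+k['cx'],k['fy']*q[1]/q[2]+k['cy']]
C=np.array([.553,-.054]);u=np.array([.629,.777])
def ends(f):return [np.round(ps([*(C+(.075-d*np.cos(f))*u),.112+d*np.sin(f)]),1) for d in(14/1e3,.074)]
for f in(0,.15,.3,.6):print(f,ends(f), "centroid",np.mean(ends(f),0))
im=env.get_image("side");g=im.max(2)[165:215,250:300]<50
n,l,st,ce=cv2.connectedComponentsWithStats(g.astype(np.uint8))
for i in range(1,n):
    if st[i,4]>15:print(st[i]+[250,165,0,0,0],ce[i]+[250,165])
```

```text
22.625 [ 0.44973326 -0.23349665  0.24636118] [ 0.54991909 -0.47520248  0.83202554]
0 [array([263.7, 191. ]), array([279.4, 182. ])] centroid [271.55 186.5 ]
0.15 [array([263.6, 190.3]), array([279.2, 178.5])] centroid [271.4 184.4]
0.3 [array([263.5, 189.7]), array([278.7, 175.3])] centroid [271.1 182.5]
0.6 [array([263. , 188.7]), array([276.3, 169.9])] centroid [269.65 179.3 ]
[265 181  16  12  90] [272.18888889 185.77777778]
```

The sleeve centroid in the side view is (272.2, 185.8), against (271.6, 186.5) expected for flat and (271.4, 184.4) for 0.15 rad. Its top row is 181, so it is flat. Handing in.

```bash
python3 -c "
from rig import env
print(env.close_job())"
```

```text
the job is handed in; nothing more can be done
None
```

I handed the job in at 22.6 s with the pump clamped at an estimated 150 N (no direct force reading), the handle folded flat along the crank arm, and the arm clear of everything; no verdict came back.

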